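Make up the battery-change tray

TASK

Make up the battery-change tray: lay the case opener, the spring-bar tool and the tweezers each flat and fully down in the insert made for it (the opener centred between the two forked saddles, the spring-bar tool in the longest pocket, the tweezers in the short narrow pocket, either way round), and stand the dust blower upright in the round ring. The black-handled brush and the slim brush look much like the opener and the spring-bar tool but belong to cleaning: leave them lying where they are.

Things in the scene. Friction and masses are not known exactly. Their poses are not given: they have to be found in the camera images.
- opener: Watch case opener lying on the worktop: stout black handle, short white-metal blade at one end; 84 mm long (y), 18 mm wide and high; no hair at its end. Origin: centre of its underside; y along its length, the blade at -y; z up. Grasp across the middle or up to 20 mm toward +y. Belongs in the opener insert.
- spring_tool: Spring-bar tool lying on the worktop: straight white-metal barrel of even thickness with a short black end; 124 mm long (y), 14 mm wide and high. Origin: centre of its underside; y along its length, z up. Grasp across the middle. Belongs in the spring-bar tool insert.
- tweezers: Tweezers lying flat on the worktop: steel with a blue grip, pointed tips at -y; 86 mm long (y), 14 mm wide at most (12 mm at the grip), 8 mm high. Origin: centre of their underside; y along the length, z up. Grasp across the grip, from the middle to 15 mm toward +y. Belong in the tweezers insert.
- blower: Rubber dust blower standing upright on its cream bulb, black nozzle straight up; bulb 41 mm across at the foot and 34 mm high, narrowing upward; the nozzle is a stem 12 mm across from 34 to 101 mm height. Origin: centre of its underside, z up along the nozzle. The stem can be grasped from above. Belongs in the blower insert.
- black_brush: Black-handled dust brush lying on the worktop, with a light ferrule and dark brown hair at one end; looks like the opener; 84 mm long (y), 16 mm wide and high. Origin: centre of its underside. It does not belong in the tray.
- chrome_brush: Slim brush lying on the worktop: half black handle, half white-metal ferrule, a little grey hair at the end; looks like the spring-bar tool; 108 mm long (y), 12 mm wide and high. Origin: centre of its underside. It does not belong in the tray.
- opener_insert: Light grey tray insert, seat lined in dark rubber, fixed, 58.5 (x) by 158 mm (y). Origin: centre of underside, 3 mm above worktop. Seat for the opener: two forked saddles at y = ±24 to ±50 mm, cheeks 31 mm apart (x), tops at 18 mm, ends open; it lies along y. Seat 8 mm above the underside. Finger channel (y -24 to 24 mm) across it and its neighbours, floor at 3 mm, with an 8 mm rib under the tool.
- spring_tool_insert: Light grey tray insert, seat lined in dark rubber, fixed, 58.5 (x) by 158 mm (y). Origin: centre of underside, 3 mm above worktop. Seat for the spring-bar tool: the longest pocket, 144 mm long (y), 26 mm wide (x), walls up to 17 mm; the tool lies along y. Seat 8 mm above the underside. Finger channel (y -24 to 24 mm) across it and its neighbours, floor at 3 mm, with an 8 mm rib under the tool.
- tweezers_insert: Light grey tray insert, seat lined in dark rubber, fixed, 58.5 (x) by 158 mm (y). Origin: centre of underside, 3 mm above worktop. Seat for the tweezers: a short, narrow, shallow pocket, 104 mm long (y), 22 mm wide (x), walls up to 14 mm; they lie along y. Seat 8 mm above the underside. Finger channel (y -24 to 24 mm) across it and its neighbours, floor at 3 mm, with an 8 mm rib under the tool.
- blower_insert: Light grey tray insert, seat lined in dark rubber, fixed, 58.5 (x) by 158 mm (y). Origin: centre of underside, 3 mm above worktop. Seat for the blower: a round ring at the middle, 53 mm inside, rim at 8 mm, floor at 3 mm above the underside; 12 mm blocks at the ends. All four lie side by side along x, 60 mm apart, in any order, in a tray with a 10 mm rim; a wide-open gripper strikes the next.

How it is judged:
By the outcome, as a careful person would: the job done as asked, in the order asked, and still so for the second after the job is handed in, with the robot touching nothing.
It also fails if it takes over 102 s, if anything falls off the work surface, if the arm or the gripper's body presses on something with over 40 N, if the wrist force passes 120 N, or if a joint passes its speed limit or range.

ROBOT

A 6-joint arm with a two-finger parallel gripper is mounted at the origin on a cart in front of the work surface, level with it; the furniture and walls round the work are solid. World frame = base frame: x ahead of the robot, y to its left, z up, the work surface at z = 0. Lengths are in m, angles in rad, forces in N, time in s.
With the tool pointing down it reaches from about 0.275 to 0.775 m from the base axis. Payload 14.6 kg.
Tool frame: the origin (TCP) lies on the centre line of the jaws, within the pads' length; the fingertips stand 8 mm ahead of it and the grasp point (between the pads) lies 11 mm behind it; z points along the fingers, y is the line along which they close (so a half turn about z gives the same grasp; the last joint's range is limited). The gripper opens to 85 mm and grips with 20 to 120 N. Pads are 22 mm wide; open, the fingers measure 114 mm over their backs; the gripper's body (76 mm by 85 mm) begins 54 mm behind the grasp point. The pads swing forward as they close: fully open they stand 13 mm farther back than shut.
Start: joints at [0.974, 0.263, -0.048, 1.259, 0, 1.415], TCP at [0.224, 0.475, 0.239] pointing down, gripper open.
Joint ranges: [-2.65, 2.65], [-0.89, 1.7], [-1.18, 1.37], [-2.13, 2.11], [-1.35, 1.29], [-3.14, 3.14]. Speed limits (rad/s): [1.89, 1.89, 2.57, 2.79, 3.14, 3.14].

INTERFACE

Orientations are given as a unit quaternion [w, x, y, z].
In Python, from workcell import manip gives the robot as it stands.
- The arm moves only by the tool drive_tool, never from a script. Its argument "series" is one flat list of numbers, 5 for each row, row after row: the closure, from 0 (fully open) to 1 (shut), then the shift along the tool's x, y, z in m, then the turn about the tool's z in rad. In form: [fingers, x, y, z, spin, fingers, x, y, z, spin, ...]. A call has exactly 8 rows; each row shifts and turns the commanded pose from where the row before left it, along the tool's axes as they then stand; what a row does not reach is not made up. A row lasts 1/12 s, in which the tool goes at most 41.7 mm and 7.16 degrees, less where a joint would pass 70% of its speed; a pose out of reach is approached as far as the arm can. A call with a gripper value outside its range is refused whole. The fingers move at their own pace and stop on an object; the grip force is fixed at half the most. Time passes only in rows, so rows that do not move let the fingers close, or fill a call up. It gives the time, the measured TCP pose, the force, the opening and the grip force at its end, in the units of the state.
- manip.get_state(): the state, without advancing time (a new reading comes with each control period).
- manip.read_camera(name): name is "scene" or "top" or "wrist"; returns (picture, depth): 420x560x3 uint8, red, green, blue; 420x560 float32, m along the optical axis (not along the pixel's ray), 0 where there is no reading.
- manip.calibration(name): a dict with "fx", "fy", "cx", "cy" (pixels), "extrinsics" (4x4, takes a point from world to camera coordinates). Camera axes: x right, y up, looking along -z (the intrinsics and any distortion apply to the point x, -y, -z); pixel columns grow to the right and rows downward; lengths in m; the calibration is good to about 2 mm. A picture is of the moment at which its call begins: read the wrist's pose just before it. calibration takes no time and is no camera call; for the wrist camera it gives the pose at the moment of the call.
- manip.job_done(): hands the job in; it is judged then, once.
Trained networks look in the newest picture that a camera, given by its name, has taken for a name from the list of things; names that differ only in an ending like _2 or _b are one class to them, and where a whole thing is asked for, a point or a joint stands for the part that bears it (a point fixed in the world has none). Each returns a list of dicts, best first, with "conf" (0 to 1); they miss things now and then, are a little off and sometimes report something else, mostly with a low value. They report only what shows in the picture. A call takes as long as a camera call.
- manip.spot_in(thing, camera): "point" ([x, y, z] in m, in world coordinates, good to about 4 mm: the middle of the surface that is visible of it).
- manip.mark_of(thing, camera): "point" ([x, y, z] in m, in world coordinates, good to about 4 mm: a listed point, or the origin of a listed thing).
The state is a dict: "clock": time; "qpos": joint angles; "dq": joint speeds; "effort": joint torques, N m; "eef_pos": TCP position; "orientation": TCP orientation; "contact_force": force on the tool from outside, world axes, zero at the start; "ft_torque": the same for the moment, N m; "width": finger opening in m; "gripper_force": force on a finger pad.
Only numpy, scipy, OpenCV 4.12 (cv2) and the standard library are available. Lean on these libraries where they do the work, as an engineer would, in place of code of your own. Each camera call takes 0.05 s, during which the arm holds its last target. There are 200 camera calls.

## Working session

There is one attempt and no reset: what is moved stays moved. The work goes in short steps, Python scripts to look and compute and a tool call to move; the robot and the scene stay as the last step left them, time stands still between calls to the robot, and variables do not carry over. Pictures are saved under pics/ and viewed, at most 14 in all, crops included, and the job is handed in when it is done.

Besides the shell and the picture viewer there is one more tool, called by a JSON object that holds its "name" and its "arguments", one argument or row to a line. drive_tool: Moves the arm, as the interface text tells. Its arguments: {"type":"object","properties":{"series":{"type":"array"}},"required":["series"]}

```bash
ls; mkdir -p pics; cat > h.py <<'E'
import numpy as np, cv2
from workcell import manip
def snap(cam,fn=None):
    im,d=manip.read_camera(cam)
    if fn: cv2.imwrite('pics/'+fn,cv2.cvtColor(im,cv2.COLOR_RGB2BGR))
    return im,d
def world(cam,d,c=None):
    c=c or manip.calibration(cam)
    h,w=d.shape; u,v=np.meshgrid(np.arange(w),np.arange(h))
    P=np.stack([(u-c['cx'])/c['fx']*d,-(v-c['cy'])/c['fy']*d,-d,np.ones_like(d)],-1)
    W=P@np.linalg.inv(np.array(c['extrinsics'])).T
    W[d==0]=np.nan
    return W[...,:3]
E
python3 - <<'E'
from h import *
im,d=snap('top','top0.png'); np.savez('top0.npz',im=im,W=world('top',d))
c=manip.calibration('top');print(c)
for t in ['opener','spring_tool','tweezers','blower','black_brush','chrome_brush','opener_insert','spring_tool_insert','tweezers_insert','blower_insert']:
    print(t,[(np.round(r['point'],3).tolist(),round(r['conf'],2)) for r in manip.mark_of(t,'top')[:3]])
s=manip.get_state();print(s['clock'],s['orientation'],s['width'])
E
```

```text
pics
{'fx': 412.3845741221021, 'fy': 412.3845741221021, 'cx': 283.8197493725974, 'cy': 205.92977174697054, 'extrinsics': array([[ 1.34467514e-02, -9.99909390e-01, -6.29350776e-04,
         6.55879999e-02],
       [ 9.81923436e-01,  1.30860285e-02,  1.88825636e-01,
        -5.45955318e-01],
       [-1.88800291e-01, -3.15706567e-03,  9.82010429e-01,
        -7.73891182e-01],
       [ 0.00000000e+00,  0.00000000e+00,  0.00000000e+00,
         1.00000000e+00]])}
opener [([0.625, 0.204, 0.002], 0.57)]
spring_tool [([0.423, 0.08, 0.002], 0.76)]
tweezers [([0.622, 0.321, 0.003], 0.51), ([0.436, 0.322, -0.005], 0.46)]
blower [([0.439, 0.216, 0.001], 0.67), ([0.611, -0.155, 0.0], 0.5)]
black_brush [([0.619, 0.323, 0.002], 0.76)]
chrome_brush [([0.62, 0.066, -0.002], 0.51)]
opener_insert [([0.55, -0.147, 0.003], 0.74)]
spring_tool_insert [([0.432, -0.138, 0.006], 0.88), ([0.435, 0.321, -0.003], 0.31)]
tweezers_insert [([0.612, -0.154, 0.001], 0.71), ([0.495, -0.143, 0.007], 0.55)]
blower_insert [([0.49, -0.142, 0.005], 0.85)]
0.55 [ 1.81516393e-06  2.19094630e-01  9.75703614e-01 -2.54759868e-05] 0.08565435748777066
```

View pics/top0.png

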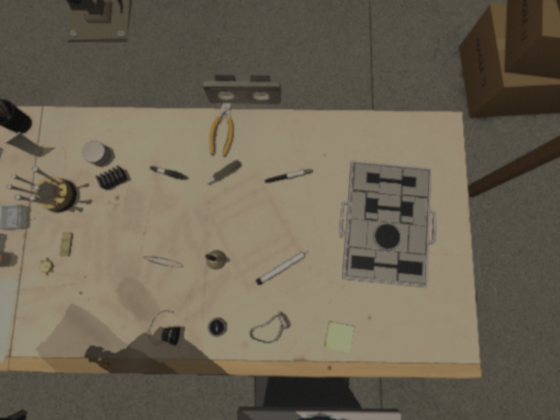

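```bash
python3 - <<'E'
from h import *
z=np.load('top0.npz');im,W=z['im'],z['W']
a=im[140:290,130:330];b=im[155:292,335:440]
a=cv2.resize(a,None,fx=3,fy=3,interpolation=3);b=cv2.resize(b,None,fx=3.28,fy=3.28,interpolation=3)[:450]
o=np.zeros((450,a.shape[1]+b.shape[1],3),np.uint8);o[:,:600]=a;o[:b.shape[0],600:]=b
o=o[:,:,::-1]; o=cv2.resize(cv2.convertScaleAbs(o,alpha=1.5),None,fx=.84,fy=.84)
cv2.imwrite('pics/crop0.png',o)
Z=W[...,2];print(np.nanmedian(Z[190:240,220:260]))
m=(Z>0.005)&(Z<0.15);m[:,:140]=0;m[:,335:]=0;m[:160]=0;m[290:]=0
n,l,st,ce=cv2.connectedComponentsWithStats(m.astype(np.uint8))
for i in range(1,n):
    if st[i,4]<25: continue
    P=W[l==i];mu=P.mean(0);r=cv2.minAreaRect(P[:,:2].astype(np.float32)*1000)
    w,V=np.linalg.eigh(np.cov(P[:,:2].T));v=V[:,1]
    print(st[i],np.round(ce[i]),mu.round(3),'ang',round(np.degrees(np.arctan2(v[1],v[0])),1),'rect',np.round(r[0]),np.round(r[1]),'zmax',P[:,2].max().round(3))
m=(Z>0.004)&(Z<0.15);m[:,:335]=0;m[:,440:]=0
P=W[m];print(cv2.minAreaRect(P[:,:2].astype(np.float32)*1000))
E
```

```text
0.001244996715739466
[206 160  35  24 275] [224. 171.] [0.626 0.201 0.016] ang 123.8 rect [625. 205.] [17. 83.] zmax 0.022
[149 166  38  13 214] [168. 172.] [0.623 0.32  0.014] ang 74.8 rect [624. 322.] [82. 16.] zmax 0.021
[264 169  49  13 236] [288. 175.] [0.621 0.064 0.011] ang 103.8 rect [621.  65.] [ 12. 106.] zmax 0.017
[205 250  21  19 307] [215. 259.] [0.439 0.209 0.032] ang 158.1 rect [440. 212.] [37. 38.] zmax 0.104
[256 250  52  35 369] [280. 267.] [0.425 0.078 0.014] ang 122.5 rect [427.  75.] [ 14. 123.] zmax 0.019
((454.1446533203125, -148.41885375976562), (229.28155517578125, 636.6141357421875), 89.29303741455078)
```

View pics/crop0.png

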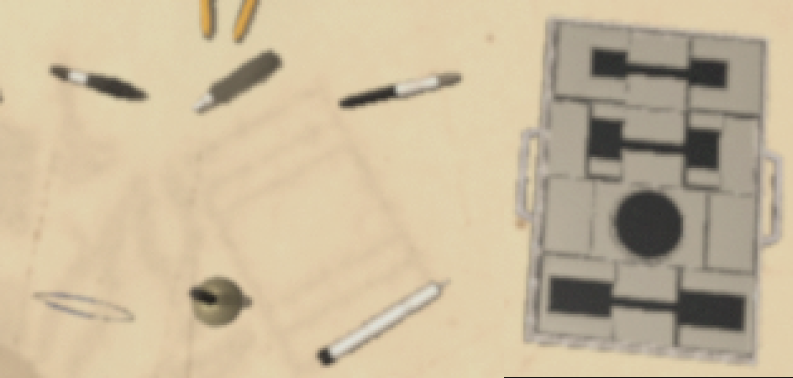

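```bash
cat >> h.py <<'E'
def pose():
    s=manip.get_state();w,x,y,z=s['orientation']
    return np.array(s['eef_pos']),np.arctan2(2*(x*y+w*z),1-2*(y*y+z*z)),s
def plan(x,y,z,axdeg=None):
    "tool-axis shift to reach world x,y,z at present yaw; spin to bring tool x onto axis (mod 180)"
    p,yaw,s=pose()
    d=np.array([x,y])-p[:2]
    tx=np.array([np.cos(yaw),np.sin(yaw)]);ty=np.array([np.sin(yaw),-np.cos(yaw)])
    print('now',p.round(4),'yaw',round(np.degrees(yaw),1),'q6',round(s['qpos'][5],2),'t',round(s['clock'],2),'w',round(s['width'],4))
    print('SHIFT x %.4f y %.4f z %.4f'%(d@tx,d@ty,p[2]-z))
    if axdeg is not None:
        e=(axdeg-np.degrees(yaw)+90)%180-90
        print('SPIN rad %.4f (%.1f deg) alt %.4f'%(-np.radians(e),-e,-np.radians(e-np.sign(e)*180)))
E
python3 - <<'E'
from h import *
z=np.load('top0.npz');im,W=z['im'],z['W']
g=im.max(2).astype(int)
m=(g<70);m[:,:345]=0;m[:,432:]=0;m[:165]=0;m[285:]=0
m=cv2.morphologyEx(m.astype(np.uint8),cv2.MORPH_OPEN,np.ones((2,2),np.uint8))
n,l,st,ce=cv2.connectedComponentsWithStats(m)
for i in range(1,n):
    if st[i,4]<30: continue
    P=W[l==i];r=cv2.minAreaRect(P[:,:2].astype(np.float32)*1000)
    w,V=np.linalg.eigh(np.cov(P[:,:2].T));v=V[:,1]
    print(st[i],P.mean(0).round(4),'ang',round(np.degrees(np.arctan2(v[1],v[0]))%180,1),np.round(r[0]),np.round(r[1]),r[2])
Z=W[...,2]
m=(Z>0.002)&(Z<0.15);m[:,:140]=0;m[:,190:]=0;m[:250]=0;m[275:]=0
print('tw depth',m.sum(),Z[255:268,150:180].max(),)
hsv=im[240:285,135:195].astype(int);bg=np.median(hsv.reshape(-1,3),0);k=(np.abs(hsv-bg).sum(2)>45)
ys,xs=np.nonzero(k);P=W[ys+240,xs+135];r=cv2.minAreaRect(P[:,:2].astype(np.float32)*1000);print(k.sum(),P.mean(0),r)
P,_,_=pose();plan(.622,.208,.15,123.8)
E
```

```text
[368 174  49  14 344] [nan nan nan] ang nan [ 610. -156.] [101.  23.] 84.50370025634766
[366 199  48  19 437] [nan nan nan] ang nan [ 551. -150.] [101.  33.] 84.55205535888672
[376 225  25  25 472] [nan nan nan] ang nan [ 494. -144.] [44. 37.] 43.59605407714844
[353 257  70  19 662] [nan nan nan] ang nan [ 431. -139.] [139.  26.] 84.9466781616211
tw depth 434 nan
102 [0.43625263 0.32976062 0.00451942] ((434.7807312011719, 322.7286376953125), (82.58837890625, 15.196710586547852), 79.67548370361328)
now [0.2245 0.4746 0.2393] yaw 154.7 q6 1.42 t 0.55 w 0.0857
SHIFT x -0.4733 y -0.0710 z 0.0893
SPIN rad 0.5391 (30.9 deg) alt -2.6025
```

{"name": "drive_tool", "arguments": {
  "series": [0,-0.039,-0.006,0.006,0,0,-0.039,-0.006,0.006,0,0,-0.039,-0.006,0.006,0,0,-0.039,-0.006,0.006,0,0,-0.039,-0.006,0.006,0,0,-0.039,-0.006,0.006,0,0,-0.039,-0.006,0.006,0,0,-0.039,-0.006,0.006,0]
}}

```text
clock: 1.22
eef_pos: [0.4874, 0.2963, 0.1911]
orientation: [0.0, 0.219, 0.976, 0.0]
contact_force: [0.3, 0.8, -0.3]
width: 0.0853
gripper_force: 0.0
```

{"name": "drive_tool", "arguments": {
  "series": [0.4,-0.039,-0.006,0.006,0,0.4,-0.039,-0.006,0.006,0,0.4,-0.039,-0.006,0.006,0,0.4,-0.039,-0.006,0.006,0,0.4,0,0,0,0.12,0.4,0,0,0,0.12,0.4,0,0,0,0.12,0.4,0,0,0,0.12]
}}

```text
clock: 1.88
eef_pos: [0.617, 0.2091, 0.167]
orientation: [-0.0, 0.448, 0.894, -0.0]
contact_force: [0.1, -0.2, -0.1]
width: 0.0516
gripper_force: 0.0
```

```bash
python3 - <<'E'
from h import *
p,yaw,s=pose();print(s['contact_force'])
c=manip.calibration('wrist')
im,d=snap('wrist','w1.png');W=world('wrist',d,c);np.savez('w1.npz',im=im,W=W)
for t in ['opener','black_brush']:
    print(t,[(np.round(r['point'],3).tolist(),round(r['conf'],2)) for r in manip.mark_of(t,'wrist')[:3]])
Z=W[...,2];m=((Z>0.007)&(Z<0.04)&(np.hypot(W[...,0]-.625,W[...,1]-.204)<.06)).astype(np.uint8)
n,l,st,ce=cv2.connectedComponentsWithStats(m)
for i in range(1,n):
    if st[i,4]<200: continue
    P=W[l==i];print(ce[i],st[i],cv2.minAreaRect(P[:,:2].astype(np.float32)*1000),P[:,2].max())
plan(.625,.204,.012,123.8)
E
```

```text
[ 0.1147508  -0.21530228 -0.06417208]
opener [([0.622, 0.204, 0.002], 0.93)]
black_brush [([0.622, 0.323, -0.0], 0.72)]
[288.75134168 200.24269529] [ 278  146   23   99 1677] ((623.3128662109375, 205.19900512695312), (17.500638961791992, 83.9940414428711), 35.11146545410156) 0.018366267320095442
[334.1634981  232.16730038] [324 219  22  27 263] ((673.133544921875, 203.38436889648438), (10.291449546813965, 25.26136589050293), 72.38497161865234) 0.011262491688796561
now [0.6168 0.2094 0.1672] yaw 127.4 q6 1.12 t 2.03 w 0.0514
SHIFT x -0.0093 y 0.0033 z 0.1552
SPIN rad 0.0622 (3.6 deg) alt -3.0794
```

View pics/w1.png

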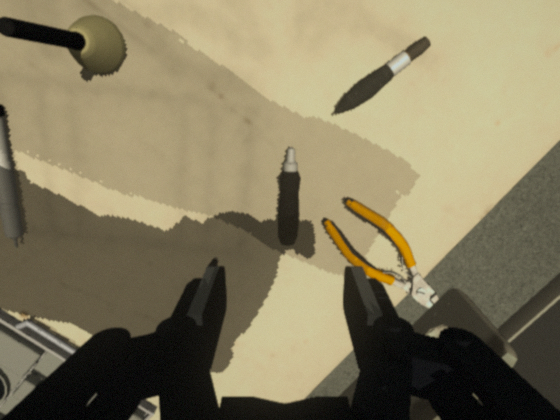

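{"name": "drive_tool", "arguments": {
  "series": [0.62,-0.007,0.0026,0.03,0.04,0.62,0,0,0.035,0,0.62,0,0,0.035,0,0.62,0,0,0.035,0,0.62,0,0,0.02,0,0.62,0,0,0,0,1,0,0,0,0,1,0,0,0,0]
}}

```text
clock: 2.7
eef_pos: [0.6231, 0.2055, 0.0126]
orientation: [0.0, 0.461, 0.887, 0.0]
contact_force: [-0.1, -0.3, 0.1]
width: 0.017
gripper_force: 61.2
```

{"name": "drive_tool", "arguments": {
  "series": [1,0,0,0,0,1,0,0,0,0,1,0,0,0,0,1,0,0,-0.02,0,1,0,0,-0.04,0,1,0,0,-0.04,0,1,0,0,-0.02,0,1,0,0,0,0]
}}

```text
clock: 3.37
eef_pos: [0.6252, 0.2059, 0.1376]
orientation: [0.003, 0.462, 0.887, 0.002]
contact_force: [0.4, 0.3, -0.2]
width: 0.017
gripper_force: 61.3
```

```bash
python3 - <<'E'
from h import *
plan(.551,-.150,.1,84.6)
E
```

```text
now [0.6252 0.2059 0.1376] yaw 124.9 q6 1.16 t 3.37 w 0.017
SHIFT x -0.2493 y -0.2645 z 0.0376
SPIN rad 0.7038 (40.3 deg) alt -2.4378
```

{"name": "drive_tool", "arguments": {
  "series": [1,-0.0277,-0.0294,0,0,1,-0.0277,-0.0294,0,0,1,-0.0277,-0.0294,0,0,1,-0.0277,-0.0294,0,0,1,-0.0277,-0.0294,0,0,1,-0.0277,-0.0294,0,0,1,-0.0277,-0.0294,0,0,1,-0.0277,-0.0294,0,0]
}}

```text
clock: 4.03
eef_pos: [0.5559, -0.1126, 0.132]
orientation: [-0.0, 0.462, 0.887, -0.0]
contact_force: [1.6, 0.1, -0.8]
width: 0.017
gripper_force: 61.3
```

{"name": "drive_tool", "arguments": {
  "series": [1,-0.0277,-0.0294,0,0,1,0,0,0,0.1173,1,0,0,0,0.1173,1,0,0,0,0.1173,1,0,0,0,0.1173,1,0,0,0,0.1173,1,0,0,0,0.1173,1,0,0,0,0]
}}

```text
clock: 4.7
eef_pos: [0.5484, -0.1504, 0.1319]
orientation: [-0.0, 0.742, 0.671, -0.0]
contact_force: [-1.5, 0.4, -1.0]
width: 0.0167
gripper_force: 61.3
```

```bash
python3 - <<'E'
from h import *
plan(.551,-.150,.03,84.6)
c=manip.calibration('wrist')
im,d=snap('wrist','w2.png');W=world('wrist',d,c);np.savez('w2.npz',im=im,W=W)
for t in ['opener','opener_insert','blower_insert','spring_tool_insert','tweezers_insert']:
    print(t,[(np.round(r['point'],4).tolist(),round(r['conf'],2)) for r in manip.mark_of(t,'wrist')[:3]])
E
```

```text
now [ 0.5484 -0.1504  0.1319] yaw 84.3 q6 1.26 t 4.7 w 0.0167
SHIFT x 0.0006 y 0.0026 z 0.1019
SPIN rad -0.0059 (-0.3 deg) alt 3.1357
opener [([0.5474, -0.1544, 0.1221], 0.77), ([0.61, -0.1529, -0.0001], 0.38)]
opener_insert [([0.5501, -0.1466, 0.0048], 0.67)]
blower_insert [([0.4919, -0.1417, 0.003], 0.61)]
spring_tool_insert [([0.436, -0.1348, 0.0014], 0.64)]
tweezers_insert [([0.6111, -0.1525, -0.0007], 0.86)]
```

View pics/w2.png

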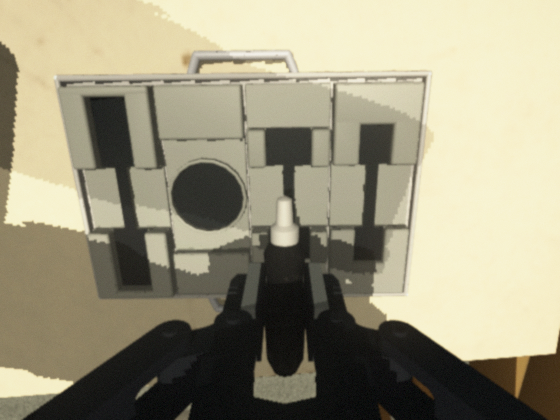

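{"name": "drive_tool", "arguments": {
  "series": [1,0.001,0.002,0.035,0,1,0,0,0.035,0,1,0,0,0.025,0,1,0,0,0.008,0,1,0,0,0.0045,0,1,0,0,0,0,0.68,0,0,0,0,0.68,0,0,0,0]
}}

```text
clock: 5.67
eef_pos: [0.5517, -0.1501, 0.0263]
orientation: [0.001, 0.74, 0.673, 0.001]
contact_force: [0.1, -0.3, 0.0]
width: 0.0274
gripper_force: 0.0
```

{"name": "drive_tool", "arguments": {
  "series": [0.68,0,0,0,0,0.68,0,0,-0.01,0,0.68,0,0,-0.03,0,0.68,0,0,-0.04,0,0.68,0,0,-0.04,0,0.4,0,0,0,0,0.4,0,0,0,0,0.4,0,0,0,0]
}}

```text
clock: 6.33
eef_pos: [0.5507, -0.1496, 0.1454]
orientation: [0.0, 0.74, 0.673, 0.0]
contact_force: [0.1, -0.3, -0.7]
width: 0.0512
gripper_force: 0.0
```

```bash
python3 - <<'E'
from h import *
plan(.426,.0765,.15,122.5)
c=manip.calibration('wrist')
im,d=snap('wrist','w3.png');W=world('wrist',d,c);np.savez('w3.npz',im=im,W=W)
for t in ['opener','opener_insert','blower_insert','spring_tool_insert','tweezers_insert']:
    print(t,[(np.round(r['point'],4).tolist(),round(r['conf'],2)) for r in manip.mark_of(t,'wrist')[:3]])
E
```

```text
now [ 0.5507 -0.1496  0.1454] yaw 84.6 q6 1.26 t 6.33 w 0.0512
SHIFT x 0.2133 y -0.1455 z -0.0046
SPIN rad -0.6620 (-37.9 deg) alt 2.4796
opener [([0.5525, -0.1532, 0.0113], 0.92)]
opener_insert [([0.5493, -0.1481, 0.0014], 0.78)]
blower_insert [([0.4952, -0.1433, 0.0042], 0.76)]
spring_tool_insert [([0.4318, -0.1345, 0.0032], 0.97)]
tweezers_insert [([0.6137, -0.155, 0.0007], 0.57)]
```

View pics/w3.png

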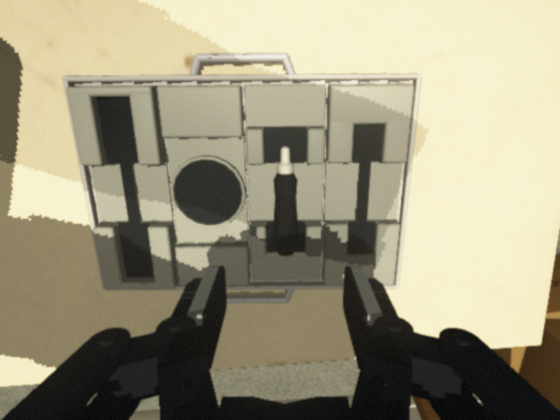

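```bash
python3 - <<'E'
from h import *
z=np.load('w3.npz');im,W=z['im'],z['W']
a=np.radians(84.6);o=np.array([.5505,-.1495]);u=np.array([np.cos(a),np.sin(a)]);v=np.array([np.sin(a),-np.cos(a)])
L=(W[...,:2]-o)@u*1000;X=(W[...,:2]-o)@v*1000;Z=W[...,2]*1000
g=im.max(2)
# heights profile along opener axis
for l in range(-80,84,4):
    r=[]
    for x in (-20,-8,-4,0,4,8,20):
        k=(abs(L-l)<2)&(abs(X-x)<1.5);k[270:]=0
        r.append('%5.1f/%3d'%(np.nanmedian(Z[k]),np.median(g[k])) if k.sum()>1 else '   -   ')
    print(l,*r)
# seats dark wide extents
for name,x0,hw in (('tw',60,9),('spr',-120,11)):
    k=(abs(X-x0)<22)&(g<60)&(Z<16)&(Z>5)&(abs(L)<85);k[290:]=0
    print(name,X[k].min(),X[k].max(),np.percentile(X[k],[1,50,99]),np.percentile(L[k],[.5,99.5]))
E
```

```text
-80    -       -       -       -       -       -       -   
-76    -       -       -       -       -       -       -   
-72    -       -       -       -       -       -       -   
-68   4.6/ 97   4.0/ 97   4.1/ 97   4.4/ 96   4.4/ 97   5.2/ 99   4.8/ 97
-64   5.2/ 98   4.7/ 98   4.7/ 98   5.0/ 99   4.9/ 97   5.0/ 97   4.6/ 97
-60   4.8/ 98   4.5/ 97   5.1/ 98   4.6/ 97   5.1/ 97   5.0/ 97   4.5/ 97
-56   4.9/ 97   4.7/ 98   4.6/ 98   4.7/ 97   4.8/ 97   4.7/ 98   4.6/ 96
-52    -      4.8/ 96   4.7/ 69    -      5.5/ 77   5.1/ 94    -   
-48  18.9/ 97  10.0/ 45    -       -       -     10.6/ 44  19.3/ 68
-44  19.6/ 97  10.5/ 35  22.1/ 42  24.6/ 39  23.8/ 42  10.7/ 32  19.7/ 64
-40  19.8/ 98  10.3/ 35  25.0/ 33  26.2/ 33  25.5/ 32  20.8/ 31  19.8/ 65
-36  19.8/ 99  11.6/ 33  25.9/ 32  27.4/ 31  26.5/ 32  23.7/ 31  19.9/ 65
-32  19.6/100  22.0/ 33  26.3/ 31  27.5/ 31  26.6/ 31  23.4/ 30  19.6/ 70
-28  20.0/162  22.8/ 38  26.2/ 33  27.5/ 32  26.9/ 32  23.7/ 32  19.7/162
-24  19.2/153  22.6/ 37  26.8/ 40  28.2/ 42  27.1/ 38  23.7/ 37  19.7/160
-20   6.6/118  22.6/ 40  27.1/ 43  28.0/ 44 
[... 1373 characters left out ...]
83   4.5/183   4.8/183   4.6/184   4.8/183
60   4.6/184   4.9/184   4.7/185   5.1/183   4.9/183   4.8/183   4.8/183
64   5.2/185   4.8/185   4.8/185   5.1/185   4.9/185   4.9/185   5.1/184
68   4.8/186   4.8/186   4.9/186   4.9/186   4.8/185   4.8/185   4.6/185
72   4.9/186   4.8/187   4.8/187   4.9/187   4.7/186   5.1/187   4.6/187
76   5.1/188   5.0/188   5.0/188   5.1/189   4.8/188   5.2/187   4.8/187
80   4.7/187   4.6/186   4.8/186   4.5/189   4.4/188   4.8/186   4.9/186
tw 48.60907873739967 71.9618677700921 [50.77803057 59.66808911 70.81764245] [-49.34789534  49.38241353]
spr -135.24791819161263 -106.68580404212948 [-133.14656343 -121.27901655 -110.2942168 ] [-70.34841582  72.87646507]
```

{"name": "drive_tool", "arguments": {
  "series": [0.68,0,0,0.02,0,0.68,0,0,0.035,0,0.68,0,0,0.035,0,0.68,0,0,0.022,0,0.68,0,0,0.008,0,1,0,0,0,0,1,0,0,0,0,1,0,0,0,0]
}}

```text
clock: 7.3
eef_pos: [0.5516, -0.15, 0.0262]
orientation: [0.001, 0.74, 0.673, 0.0]
contact_force: [0.4, 0.2, -1.2]
width: 0.0168
gripper_force: 60.8
```

{"name": "drive_tool", "arguments": {
  "series": [1,0,0,-0.003,0,1,0.004,0,0,0,1,0,0,0.0025,0,1,0,0,0,0,0.68,0,0,0,0,0.68,0,0,0,0,0.68,0,0,0,0,0.68,0,0,-0.02,0]
}}

```text
clock: 7.97
eef_pos: [0.5495, -0.1451, 0.0428]
orientation: [-0.002, 0.74, 0.673, -0.001]
contact_force: [-0.4, -0.1, -1.6]
width: 0.0271
gripper_force: 0.0
```

{"name": "drive_tool", "arguments": {
  "series": [0.68,0,0,-0.04,0,0.4,0,0,-0.04,0,0.4,0,0,-0.017,0,0.4,0,0,0,0,0.4,0,0,0,0,0.4,0.0299,-0.0208,0,0,0.4,0.0299,-0.0208,0,0,0.4,0.0299,-0.0208,0,0]
}}

```text
clock: 8.63
eef_pos: [0.4959, -0.0495, 0.1407]
orientation: [-0.001, 0.74, 0.672, -0.001]
contact_force: [1.1, 0.3, 1.1]
width: 0.0511
gripper_force: 0.0
```

{"name": "drive_tool", "arguments": {
  "series": [0.4,0.0299,-0.0208,0,0,0.4,0.0299,-0.0208,0,0,0.4,0.0299,-0.0208,0,0,0.4,0.0299,-0.0208,0,0,0.4,0,0,0,-0.12,0.4,0,0,0,-0.12,0.4,0,0,0,-0.12,0.4,0,0,0,-0.12]
}}

```text
clock: 9.3
eef_pos: [0.4251, 0.0767, 0.1411]
orientation: [-0.001, 0.556, 0.831, -0.001]
contact_force: [-0.3, 0.5, -0.2]
width: 0.0509
gripper_force: 0.0
```

{"name": "drive_tool", "arguments": {
  "series": [0.4,0,0,0,-0.12,0.4,0,0,0,-0.06,0.4,0,0,0,0,0.4,0,0,0,0,0.4,0,0,0,0,0.4,0,0,0,0,0.4,0,0,0,0,0.4,0,0,0,0]
}}

```text
clock: 9.97
eef_pos: [0.4259, 0.0765, 0.1422]
orientation: [-0.0, 0.482, 0.876, -0.0]
contact_force: [0.6, -0.4, 0.1]
width: 0.0515
gripper_force: 0.0
```

```bash
cat >> h.py <<'E'
def blob(cx,cy,R,zlo,zhi,fn):
    c=manip.calibration('wrist')
    im,d=snap('wrist',fn+'.png');W=world('wrist',d,c);np.savez(fn+'.npz',im=im,W=W)
    Z=W[...,2];m=((Z>zlo)&(Z<zhi)&(np.hypot(W[...,0]-cx,W[...,1]-cy)<R)).astype(np.uint8)
    m[330:]=0
    n,l,st,ce=cv2.connectedComponentsWithStats(m)
    for i in range(1,n):
        if st[i,4]<200: continue
        P=W[l==i];r=cv2.minAreaRect(P[:,:2].astype(np.float32)*1000)
        b=cv2.boxPoints(r);e=max(b[1]-b[0],b[2]-b[1],key=np.linalg.norm)
        print('blob px',ce[i].round(),st[i],'c',np.round(r[0],1),'size',np.round(r[1],1),'axis %.1f'%(np.degrees(np.arctan2(e[1],e[0]))%180),'zmax',P[:,2].max().round(4))
    return im,W
E
python3 - <<'E'
from h import *
plan(.426,.0765,.012,122.5)
blob(.426,.0765,.09,.006,.04,'w4')
for t in ['spring_tool','chrome_brush']:
    print(t,[(np.round(r['point'],4).tolist(),round(r['conf'],2)) for r in manip.mark_of(t,'wrist')[:3]])
E
```

```text
now [0.4259 0.0765 0.1422] yaw 122.3 q6 1.0 t 9.97 w 0.0515
SHIFT x -0.0000 y 0.0000 z 0.1302
SPIN rad -0.0027 (-0.2 deg) alt 3.1388
blob px [284. 187.] [ 274  115   20  155 2496] c [425.1  74.9] size [ 13.8 123.8] axis 122.3 zmax 0.0151
spring_tool [([0.427, 0.0733, 0.0005], 0.83)]
chrome_brush [([0.6192, 0.0697, -0.0032], 0.63)]
```

View pics/w4.png

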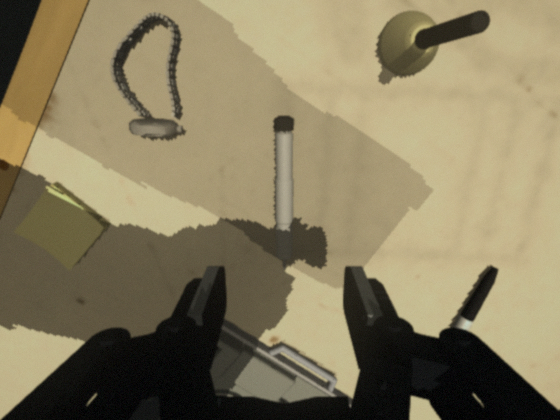

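{"name": "drive_tool", "arguments": {
  "series": [0.68,-0.001,-0.0015,0.03,0,0.68,0,0,0.035,0,0.68,0,0,0.035,0,0.68,0,0,0.023,0,0.68,0,0,0.008,0,1,0,0,0,0,1,0,0,0,0,1,0,0,0,0]
}}

```text
clock: 10.78
eef_pos: [0.4262, 0.0749, 0.0125]
orientation: [0.001, 0.482, 0.876, 0.0]
contact_force: [1.1, -0.3, -0.0]
width: 0.0129
gripper_force: 62.0
```

{"name": "drive_tool", "arguments": {
  "series": [1,0,0,0,0,1,0,0,-0.02,0,1,0,0,-0.04,0.11,1,0,0,-0.03,0.11,1,0,0,0,0.11,1,0,0,0,0.11,1,0,0,0,0.11,1,0,0,0,0.11]
}}

```text
clock: 11.45
eef_pos: [0.4257, 0.0749, 0.1025]
orientation: [0.001, 0.742, 0.671, 0.001]
contact_force: [0.4, -0.1, -1.0]
width: 0.0125
gripper_force: 62.1
```

{"name": "drive_tool", "arguments": {
  "series": [1,-0.0353,0.0044,0,0,1,-0.0353,0.0044,0,0,1,-0.0353,0.0044,0,0,1,-0.0353,0.0044,0,0,1,-0.0353,0.0044,0,0,1,-0.0353,0.0044,0,0,1,0,0,0,0,1,0,0,0,0]
}}

```text
clock: 12.12
eef_pos: [0.4317, -0.1402, 0.1021]
orientation: [0.001, 0.741, 0.672, 0.0]
contact_force: [0.7, 1.1, -0.6]
width: 0.0127
gripper_force: 62.1
```

```bash
python3 - <<'E'
from h import *
plan(.431,-.138,.0245,84.6)
E
```

```text
now [ 0.4317 -0.1402  0.1021] yaw 84.4 q6 1.17 t 12.12 w 0.0127
SHIFT x 0.0022 y -0.0009 z 0.0776
SPIN rad -0.0037 (-0.2 deg) alt 3.1379
```

{"name": "drive_tool", "arguments": {
  "series": [1,0.002,-0.001,0.03,0,1,0,0,0.03,0,1,0,0,0.012,0,1,0,0,0.0055,0,1,0,0,0,0,0.68,0,0,0,0,0.68,0,0,0,0,0.68,0,0,0,0]
}}

```text
clock: 12.78
eef_pos: [0.4314, -0.1366, 0.0248]
orientation: [0.001, 0.74, 0.673, 0.0]
contact_force: [-0.4, -0.5, 0.3]
width: 0.0273
gripper_force: 0.0
```

{"name": "drive_tool", "arguments": {
  "series": [0.68,0,0,-0.012,0,0.68,0,0,-0.035,0,0.68,0,0,-0.04,0,0.68,0,0,-0.035,0,0.68,0,0,0,0,0.68,0,0,0,0,0.68,0,0,0,0,0.68,0,0,0,0]
}}

```text
clock: 13.45
eef_pos: [0.4301, -0.1362, 0.1451]
orientation: [-0.001, 0.74, 0.673, -0.0]
contact_force: [-0.2, -0.0, -0.8]
width: 0.0273
gripper_force: 0.0
```

```bash
cat > chk.py <<'E'
from h import *
import sys
fn,x0=sys.argv[1],float(sys.argv[2])
c=manip.calibration('wrist');im,d=snap('wrist',fn+'.png');W=world('wrist',d,c)
a=np.radians(84.6);o=np.array([.5505,-.1495]);u=np.array([np.cos(a),np.sin(a)]);v=np.array([np.sin(a),-np.cos(a)])
L=(W[...,:2]-o)@u*1000;X=(W[...,:2]-o)@v*1000;Z=W[...,2]*1000
k=(abs(X-x0)<10)&(abs(L)<72)&(Z>13.5)&(Z<45);k[320:]=0
print('n',k.sum(),'L',np.percentile(L[k],[.5,99.5]).round(1),'X-x0',(np.percentile(X[k],[1,50,99])-x0).round(1))
for l in range(-70,71,10):
    q=k&(abs(L-l)<4)
    if q.sum()>5: print(l,'ztop %.1f xmid %.1f'%(np.percentile(Z[q],95),np.median(X[q])-x0))
E
python3 chk.py w5 -120;python3 -c "
from h import *
plan(.435,.3227,.15,79.7)"
```

```text
n 2776 L [-71.6  62.8] X-x0 [-7.6 -1.3  6.4]
-70 ztop 19.6 xmid 0.3
-60 ztop 19.5 xmid -1.4
-50 ztop 23.9 xmid -1.4
-40 ztop 24.3 xmid -1.3
-30 ztop 24.4 xmid -1.3
-20 ztop 24.3 xmid -0.6
-10 ztop 24.5 xmid -1.0
0 ztop 24.6 xmid -1.3
10 ztop 24.6 xmid -1.3
20 ztop 24.1 xmid -0.6
30 ztop 24.1 xmid -0.6
40 ztop 24.1 xmid -1.3
50 ztop 24.4 xmid -0.6
60 ztop 24.8 xmid -0.6
now [ 0.4301 -0.1361  0.1449] yaw 84.6 q6 1.18 t 13.5 w 0.0273
SHIFT x 0.4572 y -0.0386 z -0.0051
SPIN rad 0.0849 (4.9 deg) alt -3.0567
```

{"name": "drive_tool", "arguments": {
  "series": [0.6,0.0381,-0.0032,0,0,0.6,0.0381,-0.0032,0,0,0.6,0.0381,-0.0032,0,0,0.6,0.0381,-0.0032,0,0,0.6,0.0381,-0.0032,0,0,0.6,0.0381,-0.0032,0,0,0.6,0.0381,-0.0032,0,0,0.6,0.0381,-0.0032,0,0]
}}

```text
clock: 14.17
eef_pos: [0.4331, 0.1713, 0.145]
orientation: [-0.0, 0.74, 0.673, -0.001]
contact_force: [2.0, -0.7, 1.3]
width: 0.034
gripper_force: 0.0
```

{"name": "drive_tool", "arguments": {
  "series": [0.6,0.0381,-0.0032,0,0,0.6,0.0381,-0.0032,0,0,0.6,0.0381,-0.0032,0,0,0.6,0.0381,-0.0032,0,0,0.6,0,0,0,0.085,0.6,0,0,0,0,0.6,0,0,0,0,0.6,0,0,0,0]
}}

```text
clock: 14.83
eef_pos: [0.4355, 0.3214, 0.1453]
orientation: [-0.0, 0.767, 0.641, -0.001]
contact_force: [0.5, 1.0, -0.1]
width: 0.0341
gripper_force: 0.0
```

```bash
python3 - <<'E'
from h import *
plan(.435,.3227,.012,79.7)
blob(.435,.3227,.06,.0035,.04,'w6')
for t in ['tweezers','blower']:
    print(t,[(np.round(r['point'],4).tolist(),round(r['conf'],2)) for r in manip.mark_of(t,'wrist')[:3]])
E
```

```text
now [0.4355 0.3214 0.1453] yaw 79.8 q6 2.23 t 14.83 w 0.0341
SHIFT x 0.0012 y -0.0007 z 0.1333
SPIN rad 0.0013 (0.1 deg) alt -3.1403
tweezers [([0.4309, 0.3276, -0.0025], 0.58)]
blower [([0.44, 0.2136, 0.0015], 0.97)]
```

View pics/w6.png

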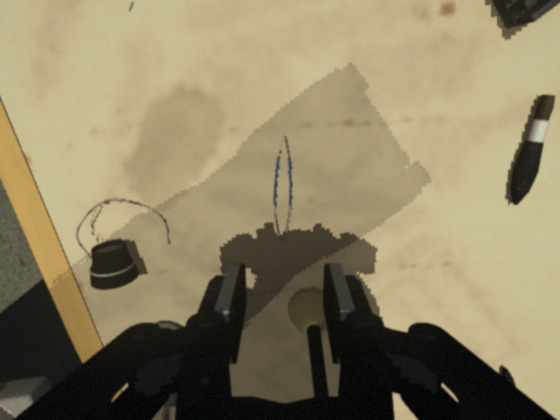

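```bash
python3 - <<'E'
from h import *
z=np.load('w6.npz');im,W=z['im'].astype(int),z['W']
p,yaw,s=pose()
tx=np.array([np.cos(yaw),np.sin(yaw)]);ty=np.array([np.sin(yaw),-np.cos(yaw)])
A=((W[...,:2]-p[:2])@tx)*1000;B=((W[...,:2]-p[:2])@ty)*1000
blue=(im[...,2]-im[...,0]>15);blue[:,:250]=0;blue[:,320:]=0;blue[:120]=0;blue[250:]=0
print('blue A',A[blue].min(),A[blue].max(),'B',B[blue].min(),B[blue].max(),blue.sum())
bg=cv2.medianBlur(z['im'],31).astype(int)
m=np.abs(im-bg).sum(2)>40;m[:,:265]=0;m[:,305:]=0;m[:125]=0;m[255:]=0
for r in range(125,255,5):
    q=np.nonzero(m[r])[0]
    print(r,(q.min(),q.max()) if len(q) else '',round(np.nanmedian(A[r,270:300])), (B[r,q].round(1).min(),B[r,q].round(1).max(),np.nanmax(W[r,q,2]).round(4)) if len(q) else '')
c=z['im'][115:265,225:345];cv2.imwrite('pics/w6c.png',cv2.resize(c,None,fx=4,fy=4,interpolation=2)[:,:,::-1])
E
```

```text
blue A -8.15992095651874 26.86770718425276 B -9.172144702665605 3.4641128628302713 93
125  52 
130  48 
135  45 
140 (np.int64(284), np.int64(287)) 41 (np.float64(-1.3), np.float64(1.0), np.float64(0.0027))
145 (np.int64(285), np.int64(288)) 37 (np.float64(-0.5), np.float64(1.8), np.float64(0.0025))
150 (np.int64(279), np.int64(289)) 33 (np.float64(nan), np.float64(nan), np.float64(0.0043))
155 (np.int64(278), np.int64(290)) 29 (np.float64(-5.9), np.float64(3.3), np.float64(0.0039))
160 (np.int64(276), np.int64(291)) 25 (np.float64(-7.5), np.float64(4.1), np.float64(0.0072))
165 (np.int64(275), np.int64(291)) 21 (np.float64(-8.3), np.float64(4.2), np.float64(0.0064))
170 (np.int64(274), np.int64(291)) 17 (np.float64(-9.1), np.float64(4.2), np.float64(0.0062))
175 (np.int64(275), np.int64(291)) 13 (np.float64(-8.2), np.float64(4.1), np.float64(0.008))
180 (np.int64(274), np.int64(291)) 9 (np.float64(-9.2), np.float64(4.1), np.float64(0.0072))
185 (np.int64(273), np.int64(292)) 5 (np.float64(-10.0), np.float64(5.1), np.float64(0.0064))
190 (np.int64(273), np.int64(291)) 1 (np.float64(-
[... 229 characters left out ...]
61))
205 (np.int64(274), np.int64(291)) -11 (np.float64(-9.1), np.float64(4.4), np.float64(0.0067))
210 (np.int64(274), np.int64(290)) -16 (np.float64(-9.2), np.float64(3.5), np.float64(0.0062))
215 (np.int64(274), np.int64(290)) -20 (np.float64(-9.2), np.float64(3.6), np.float64(0.0068))
220 (np.int64(275), np.int64(289)) -24 (np.float64(-8.4), np.float64(2.8), np.float64(0.0062))
225 (np.int64(265), np.int64(284)) -29 (np.float64(-17.0), np.float64(-1.3), np.float64(0.0008))
230 (np.int64(265), np.int64(304)) -33 (np.float64(nan), np.float64(nan), np.float64(0.0074))
235 (np.int64(277), np.int64(278)) -38 (np.float64(-7.1), np.float64(-6.1), np.float64(0.0058))
240  -42 
245  -47 
250  -52
```

View pics/w6c.png

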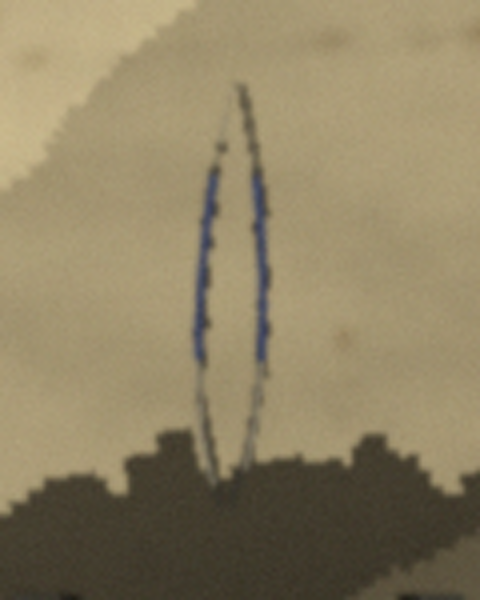

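{"name": "drive_tool", "arguments": {
  "series": [0.64,0.009,-0.0024,0.03,0.03,0.64,0,0,0.035,0,0.64,0,0,0.035,0,0.64,0,0,0.025,0,0.64,0,0,0.01,0,0.64,0,0,0,0,0.64,0,0,0,0,0.64,0,0,0,0]
}}

```text
clock: 15.65
eef_pos: [0.4357, 0.3317, 0.0119]
orientation: [0.0, 0.777, 0.629, 0.001]
contact_force: [0.3, 0.9, -0.2]
width: 0.0306
gripper_force: 0.0
```

```bash
python3 - <<'E'
from h import *
plan(.435,.3227,.010,78)
im,W=blob(.435,.3227,.06,.0035,.04,'w7')
cv2.imwrite('pics/w7c.png',cv2.resize(im[130:420,160:400],None,fx=2,fy=2)[:,:,::-1])
E
```

```text
now [0.4357 0.3317 0.0119] yaw 78.0 q6 2.28 t 15.65 w 0.0306
SHIFT x -0.0090 y 0.0012 z 0.0019
SPIN rad -0.0005 (-0.0 deg) alt 3.1411
blob px [273. 280.] [269 219  12 111 395] c [431.1 335.2] size [53.4  2.8] axis 74.2 zmax 0.0077
blob px [298. 285.] [293 242   9  88 359] c [440.5 328.1] size [42.6  2.5] axis 81.0 zmax 0.008
blob px [232. 292.] [ 202  263   49   67 1795] c [413.6 336.1] size [23.4 14. ] axis 78.0 zmax 0.04
blob px [337. 292.] [ 319  263   49   67 1793] c [452.4 330. ] size [22.8 13.9] axis 39.5 zmax 0.04
```

View pics/w7c.png

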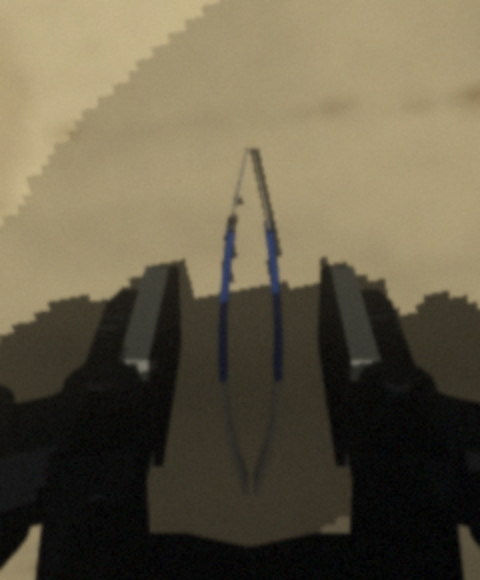

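{"name": "drive_tool", "arguments": {
  "series": [0.64,0,0,0.0015,0,1,0,0,0,0,1,0,0,0,0,1,0,0,0,0,1,0,0,0,0,1,0,0,0,0,1,0,0,0,0,1,0,0,0,0]
}}

```text
clock: 16.37
eef_pos: [0.4352, 0.3317, 0.0099]
orientation: [0.0, 0.777, 0.629, 0.0]
contact_force: [-1.8, -1.7, 6.4]
width: 0.0095
gripper_force: 58.8
```

{"name": "drive_tool", "arguments": {
  "series": [1,0,0,-0.01,0,1,0,0,-0.03,0,1,0,0,-0.04,0,1,0,0,-0.04,0,1,0,0,-0.03,-0.057,1,0,0,0,-0.057,1,0,0,0,0,1,0,0,0,0]
}}

```text
clock: 17.03
eef_pos: [0.4347, 0.3315, 0.1595]
orientation: [-0.0, 0.741, 0.672, 0.0]
contact_force: [0.5, 0.7, 0.1]
width: 0.0096
gripper_force: 58.8
```

```bash
python3 - <<'E'
from h import *
print(pose()[2]['gripper_force'])
plan(.6102+.0007,-.1551+.008,.12,84.6)
E
```

```text
58.83245766162872
now [0.4347 0.3315 0.1595] yaw 84.4 q6 2.17 t 17.03 w 0.0096
SHIFT x -0.4592 y 0.2219 z 0.0395
SPIN rad -0.0032 (-0.2 deg) alt 3.1384
```

{"name": "drive_tool", "arguments": {
  "series": [1,-0.0353,0.0171,0,0,1,-0.0353,0.0171,0,0,1,-0.0353,0.0171,0,0,1,-0.0353,0.0171,0,0,1,-0.0353,0.0171,0,0,1,-0.0353,0.0171,0,0,1,-0.0353,0.0171,0,0,1,-0.0353,0.0171,0,0]
}}

```text
clock: 17.7
eef_pos: [0.5437, 0.0355, 0.1583]
orientation: [-0.001, 0.741, 0.672, -0.001]
contact_force: [0.3, 0.7, -0.4]
width: 0.0094
gripper_force: 58.8
```

{"name": "drive_tool", "arguments": {
  "series": [1,-0.0353,0.0171,0,0,1,-0.0353,0.0171,0,0,1,-0.0353,0.0171,0,0,1,-0.0353,0.0171,0,0,1,-0.0353,0.0171,0,0,1,0,0,0.03,0,1,0,0,0,0,1,0,0,0,0]
}}

```text
clock: 18.37
eef_pos: [0.6108, -0.1461, 0.1275]
orientation: [-0.002, 0.741, 0.672, -0.001]
contact_force: [0.4, 0.5, 0.5]
width: 0.0093
gripper_force: 58.9
```

```bash
python3 - <<'E'
from h import *
plan(.6102+.0007,-.1551+.008,.0215,84.6)
im,W=blob(.611,-.15,.06,.08,.14,'w8')
p,yaw,s=pose()
tx=np.array([np.cos(yaw),np.sin(yaw)]);ty=np.array([np.sin(yaw),-np.cos(yaw)])
A=((W[...,:2]-p[:2])@tx)*1000;B=((W[...,:2]-p[:2])@ty)*1000;Z=W[...,2]*1000-p[2]*1000
for a in range(-60,45,5):
    k=(abs(A-a)<2)&(abs(B)<10)&(Z>-25)&(Z<15)
    if k.sum()>2: print(a,k.sum(),np.percentile(B[k],[5,95]).round(1),np.percentile(Z[k],[5,50,95]).round(1))
cv2.imwrite('pics/w8c.png',im[:,:,::-1])
E
```

```text
now [ 0.6108 -0.1461  0.1275] yaw 84.4 q6 1.3 t 18.37 w 0.0093
SHIFT x -0.0010 y 0.0002 z 0.1060
SPIN rad -0.0036 (-0.2 deg) alt 3.1380
blob px [261. 273.] [237 205  47 125 904] c [ 600.3 -139.1] size [59.8 15.5] axis 79.9 zmax 0.14
blob px [308. 273.] [286 205  47 117 913] c [ 621.8 -134.5] size [46.9 15.2] axis 89.7 zmax 0.14
-50 61 [-2.8  1. ] [-11.6  -6.3  -4.9]
-45 86 [-4.2  2.2] [-11.8  -6.1  -4.7]
-40 82 [-5.5  3.3] [-11.7  -6.1  -4.6]
-35 69 [-6.4  4.4] [-11.   -5.8  -4.9]
-30 42 [-6.8  4.6] [-11.3  -5.9  -4.3]
-25 23 [-6.5  4.2] [-11.5  -8.9  -5.8]
-10 22 [-5.8  3.8] [ 2.6  3.6 15. ]
-5 36 [-5.8  3.8] [ 0.9  2.7 14.7]
0 46 [-5.8  3.8] [-0.8 11.5 14. ]
5 52 [-5.8  3.8] [-6.  -1.  12.4]
10 786 [-9.5  9.4] [-5.5  4.4 14. ]
15 85 [-6.3  4.2] [-7.4 -5.1 -4. ]
20 35 [-5.5  2.9] [-9.9 -7.  -6.2]
25 30 [-4.2  2.1] [-9.3 -7.6 -5.7]
30 26 [-3.3  0.8] [-9.5 -7.9 -6.9]
35 13 [-2.1 -0. ] [-9.5 -8.2 -7.5]
```

View pics/w8c.png

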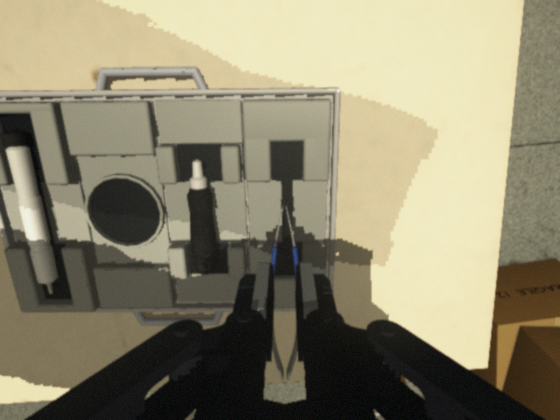

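{"name": "drive_tool", "arguments": {
  "series": [1,-0.002,0.001,0.035,0,1,0,0,0.035,0,1,0,0,0.024,0,1,0,0,0.008,0,1,0,0,0.0035,0,1,0,0,0,0,1,0,0,0,0,1,0,0,0,0]
}}

```text
clock: 19.08
eef_pos: [0.6141, -0.1487, 0.0256]
orientation: [0.001, 0.74, 0.673, 0.001]
contact_force: [0.7, -1.6, 0.9]
width: 0.0094
gripper_force: 58.9
```

{"name": "drive_tool", "arguments": {
  "series": [0.72,0,0,0,0,0.72,0,0,0,0,0.72,0,0,0,0,0.72,0,0,0,0,0.72,0,0,-0.015,0,0.72,0,0,-0.035,0,0.72,0,0,-0.04,0,0.72,0,0,-0.04,0]
}}

```text
clock: 19.75
eef_pos: [0.6125, -0.1483, 0.1552]
orientation: [-0.001, 0.74, 0.672, -0.0]
contact_force: [0.1, -0.4, -0.4]
width: 0.0235
gripper_force: 0.0
```

```bash
python3 - <<'E'
from h import *
plan(.44,.2125,.15)
c=manip.calibration('wrist');im,d=snap('wrist','w9.png');W=world('wrist',d,c)
a=np.radians(84.6);o=np.array([.5505,-.1495]);u=np.array([np.cos(a),np.sin(a)]);v=np.array([np.sin(a),-np.cos(a)])
L=(W[...,:2]-o)@u*1000;X=(W[...,:2]-o)@v*1000-60;Z=W[...,2]*1000
for l in range(-52,53,4):
    k=(abs(L-l)<2)&(abs(X)<9.5)&(Z>12);k[320:]=0
    if k.sum()>2: print(l,k.sum(),np.percentile(X[k],[5,95]).round(1),np.percentile(Z[k],[50,95]).round(1))
E
```

```text
now [ 0.6125 -0.1483  0.1552] yaw 84.5 q6 1.3 t 19.75 w 0.0235
SHIFT x 0.3426 y -0.2063 z 0.0052
-52 96 [-8.1  7.9] [15.7 16.7]
-48 64 [-8.   8.6] [14.5 16. ]
-44 8 [0.7 4.3] [16.8 16.9]
-40 22 [-0.3  5.3] [16.7 18.1]
-36 20 [-1.2  6.2] [16.7 17.6]
-32 19 [-2.  7.] [16.5 17.7]
-28 19 [-2.7  7.8] [16.7 18.5]
-24 15 [-3.   8.6] [17. 18.]
-20 20 [-3.5  8.5] [16.9 17.7]
-16 11 [-3.5  8.5] [17.  17.9]
-12 17 [-4.2  9.3] [16.8 17.8]
-8 19 [-4.2  9.3] [17.5 18.1]
-4 21 [-4.2  9.2] [17.1 18.1]
0 20 [-4.1  9.2] [17.4 18.3]
4 22 [-4.1  9.2] [17.  17.9]
8 24 [-3.3  9.1] [17.3 18.6]
12 22 [-3.3  8.3] [17.3 18.1]
16 24 [-3.2  8.3] [17.3 18.3]
20 22 [-2.5  7.5] [17.4 17.9]
24 29 [-2.4  7.5] [17. 18.]
28 10 [-0.9  6. ] [15.3 15.5]
32 7 [-0.1  5.7] [15.3 16.1]
36 6 [0.6 4.4] [14.9 15.9]
40 4 [1.4 3.7] [14.2 14.8]
```

View pics/w9.png

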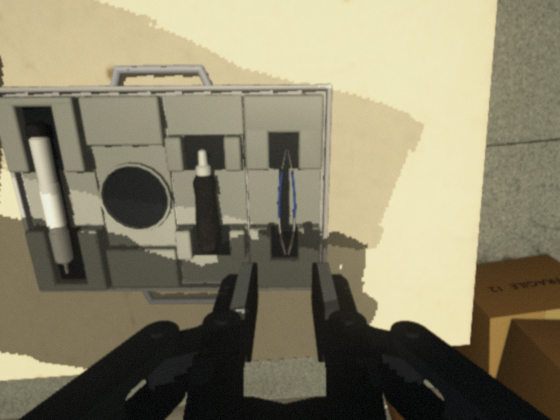

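{"name": "drive_tool", "arguments": {
  "series": [0.4,0.0343,-0.0206,0,0,0.4,0.0343,-0.0206,0,0,0.4,0.0343,-0.0206,0,0,0.4,0.0343,-0.0206,0,0,0.4,0.0343,-0.0206,0,0,0.4,0.0343,-0.0206,0,0,0.4,0.0343,-0.0206,0,0,0.4,0.0343,-0.0206,0,0]
}}

```text
clock: 20.47
eef_pos: [0.4742, 0.1418, 0.1539]
orientation: [0.0, 0.74, 0.672, 0.0]
contact_force: [1.6, 1.1, 0.5]
width: 0.0512
gripper_force: 0.0
```

{"name": "drive_tool", "arguments": {
  "series": [0.4,0.0343,-0.0206,0,0,0.4,0.0343,-0.0206,-0.02,0,0.4,0,0,-0.02,0,0.4,0,0,0,0,0.4,0,0,0,0,0.4,0,0,0,0,0.4,0,0,0,0,0.4,0,0,0,0]
}}

```text
clock: 21.13
eef_pos: [0.4421, 0.2095, 0.1917]
orientation: [-0.0, 0.741, 0.672, -0.001]
contact_force: [0.0, -0.6, -0.1]
width: 0.0511
gripper_force: 0.0
```

```bash
python3 - <<'E'
from h import *
im,W=blob(.44,.2125,.04,.06,.12,'w10')
im,W=blob(.44,.2125,.04,.008,.03,'w10')
Z=W[...,2]
for lo,hi in ((.098,.105),(.08,.095),(.06,.08),(.04,.06),(.015,.03)):
    k=(Z>lo)&(Z<hi)&(np.hypot(W[...,0]-.44,W[...,1]-.2125)<.04);k[330:]=0
    if k.sum()>5: print(lo,k.sum(),W[k].mean(0).round(4),W[k].min(0).round(4),W[k].max(0).round(4))
print([(np.round(r['point'],4).tolist(),round(r['conf'],2)) for r in manip.mark_of('blower','wrist')])
plan(.44,.2125,.062)
E
```

```text
blob px [281. 201.] [274 187  14  30 371] c [439.3 213.8] size [9.1 9.6] axis 124.8 zmax 0.1014
blob px [281. 172.] [260 155  44  42 980] c [439.2 214.3] size [36.9 38.6] axis 165.2 zmax 0.03
0.098 148 [0.4394 0.2136 0.0996] [0.4349 0.2088 0.0981] [0.4437 0.2178 0.1014]
0.08 96 [0.4396 0.2169 0.0879] [0.4347 0.2143 0.0801] [0.4438 0.2183 0.095 ]
0.06 105 [0.4396 0.217  0.0703] [0.4342 0.2137 0.06  ] [0.4439 0.2184 0.0799]
0.04 90 [0.4394 0.2173 0.0503] [0.4344 0.2146 0.0402] [0.444  0.2186 0.0598]
0.015 640 [0.4395 0.2184 0.0224] [0.4226 0.1976 0.015 ] [0.4555 0.2301 0.03  ]
[([0.4392, 0.2157, 0.0019], 0.91)]
now [0.4421 0.2098 0.192 ] yaw 84.5 q6 1.94 t 21.28 w 0.0513
SHIFT x 0.0025 y -0.0024 z 0.1300
```

View pics/w10.png

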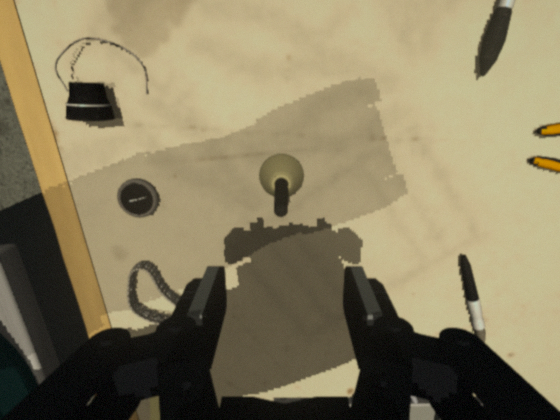

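{"name": "drive_tool", "arguments": {
  "series": [0.4,0.0037,-0.0031,0.02,0,0.4,0,0,0.035,0,0.4,0,0,0.035,0,0.4,0,0,0.03,0,0.4,0,0,0.01,0,1,0,0,0,0,1,0,0,0,0,1,0,0,0,0]
}}

```text
clock: 21.95
eef_pos: [0.4401, 0.2143, 0.0634]
orientation: [0.0, 0.74, 0.672, 0.001]
contact_force: [0.0, 0.7, 0.2]
width: 0.0153
gripper_force: 0.0
```

{"name": "drive_tool", "arguments": {
  "series": [1,0,0,0,0,1,0,0,0,0,1,0,0,-0.01,0,1,0,0,-0.03,0,1,0,0,-0.03,0,1,0,0,0,0,1,0,0,0,0,1,0,0,0,0]
}}

```text
clock: 22.62
eef_pos: [0.4393, 0.2141, 0.1323]
orientation: [0.0, 0.74, 0.672, 0.0]
contact_force: [0.7, -0.9, -0.4]
width: 0.0087
gripper_force: 58.7
```

```bash
python3 -c "
from h import *
print(pose()[2]['gripper_force'])
plan(.4908,-.1439,.069,84.6)"
```

```text
58.67242002859712
now [0.4393 0.2141 0.1323] yaw 84.5 q6 1.95 t 22.62 w 0.0087
SHIFT x -0.3515 y 0.0855 z 0.0633
SPIN rad -0.0015 (-0.1 deg) alt 3.1401
```

{"name": "drive_tool", "arguments": {
  "series": [1,-0.02,0.005,0,0,1,-0.0351,0.0085,0,0,1,-0.0351,0.0085,0,0,1,-0.0351,0.0085,0,0,1,-0.0351,0.0085,0,0,1,-0.0351,0.0085,0,0,1,-0.0351,0.0085,0,0,1,-0.0351,0.0085,0,0]
}}

```text
clock: 23.28
eef_pos: [0.4774, -0.0582, 0.1314]
orientation: [-0.001, 0.74, 0.672, -0.0]
contact_force: [1.0, 0.1, -0.5]
width: 0.0088
gripper_force: 58.7
```

{"name": "drive_tool", "arguments": {
  "series": [1,-0.0351,0.0085,0,0,1,-0.0351,0.0085,0,0,1,-0.0156,0.004,0,0,1,0,0,0,0,1,0,0,0,0,1,0,0,0.02,0,1,0,0,0,0,1,0,0,0,0]
}}

```text
clock: 23.95
eef_pos: [0.4899, -0.1426, 0.1117]
orientation: [-0.001, 0.74, 0.673, -0.0]
contact_force: [-0.2, -0.3, -0.2]
width: 0.0087
gripper_force: 58.7
```

```bash
python3 - <<'E'
from h import *
c=manip.calibration('wrist');im,d=snap('wrist','w11.png');W=world('wrist',d,c);Z=W[...,2]
k=(Z>.055)&(Z<.085)&(np.hypot(W[...,0]-.4908,W[...,1]+.144)<.04);k[330:]=0
print(k.sum(),W[k].min(0).round(4),W[k].max(0).round(4))
plan(.4908,-.1439,.0695,84.6)
print(pose()[2]['orientation'])
E
```

```text
3049 [ 0.4695 -0.1566  0.055 ] [ 0.5083 -0.1238  0.0849]
now [ 0.4904 -0.1429  0.1124] yaw 84.6 q6 1.22 t 24.0 w 0.0089
SHIFT x -0.0009 y 0.0005 z 0.0429
SPIN rad -0.0005 (-0.0 deg) alt 3.1411
[-5.97538934e-04  7.39791775e-01  6.72835591e-01 -2.01333950e-04]
```

View pics/w11.png

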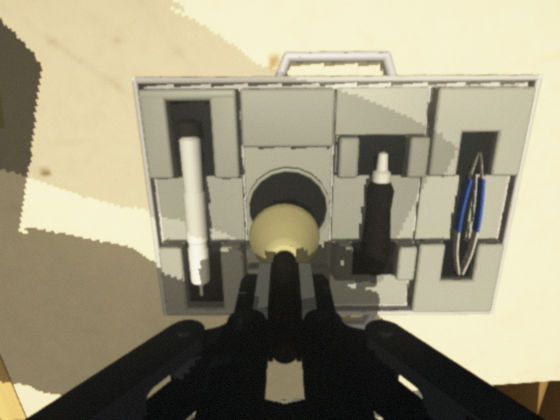

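{"name": "drive_tool", "arguments": {
  "series": [1,-0.001,0.001,0.02,0,1,0,0,0.014,0,1,0,0,0.006,0,1,0,0,0.003,0,1,0,0,0,0,1,0,0,0,0,0.7,0,0,0,0,0.7,0,0,0,0]
}}

```text
clock: 24.67
eef_pos: [0.492, -0.1451, 0.07]
orientation: [0.0, 0.74, 0.672, 0.0]
contact_force: [1.2, 0.4, 0.3]
width: 0.0257
gripper_force: 0.0
```

{"name": "drive_tool", "arguments": {
  "series": [0.7,0,0,0,0,0.7,0,0,-0.01,0,0.7,0,0,-0.03,0,0.7,0,0,-0.035,0,0.7,0,0,-0.035,0,0.7,0,0,-0.02,0,0.7,0,0,0,0,0.7,0,0,0,0]
}}

```text
clock: 25.33
eef_pos: [0.4922, -0.1453, 0.2003]
orientation: [0.001, 0.74, 0.672, 0.0]
contact_force: [-1.0, 0.1, -0.1]
width: 0.0257
gripper_force: 0.0
```

```bash
python3 chk.py w12 0; python3 - <<'E'
from h import *
c=manip.calibration('wrist');im,d=snap('wrist','w13.png');W=world('wrist',d,c)
a=np.radians(84.6);o=np.array([.5505,-.1495]);u=np.array([np.cos(a),np.sin(a)]);v=np.array([np.sin(a),-np.cos(a)])
L=(W[...,:2]-o)@u*1000;X=(W[...,:2]-o)@v*1000+60;Z=W[...,2]*1000
for lo,hi in ((100,112),(60,100),(15,35)):
    k=(Z>lo)&(Z<hi)&(np.hypot(L,X)<28);k[330:]=0
    if k.sum(): print(lo,k.sum(),X[k].min(),X[k].max(),L[k].min(),L[k].max(),Z[k].max())
E
```

```text
n 1557 L [-39.3  42.4] X-x0 [-9.  -1.5  7.4]
-40 ztop 26.4 xmid -1.1
-30 ztop 28.2 xmid -1.9
-20 ztop 28.4 xmid -1.7
-10 ztop 28.5 xmid -1.9
0 ztop 28.0 xmid -1.7
10 ztop 27.6 xmid -1.5
20 ztop 27.8 xmid -1.7
30 ztop 25.3 xmid -1.2
40 ztop 22.8 xmid -0.7
100 171 -3.812103258489543 4.916698089369987 -6.237944143245796 2.554822335616727 107.7094894541937
60 236 -4.527137418071561 5.571757651462171 -2.333845892442564 3.1064127528683825 99.80856568162757
15 858 -18.807029005335536 18.981587205236927 -20.0544414673476 16.978401859121693 34.99041597414426
```

View pics/w12.png

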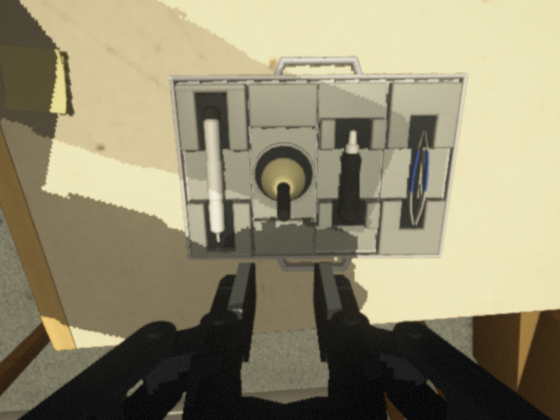

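```bash
python3 -c "
from workcell import manip
print(manip.job_done())"
```

```text
the job is handed in; nothing more can be done
None
```

The tray is made up and handed in after about 25 s of the 102 s. The opener, spring-bar tool and tweezers lie flat in their inserts, the blower stands upright in its ring, and neither brush was touched; the judge gave no verdict back.

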